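# Release the log cheese from its roller dispenser

### The job

Two roller dispensers stand on the bench, each holding one cheese behind a gate on a sloping chute: one cheese is a log, the other a ball. With the fingertips, press down the pad of the rocking lever on the dispenser that holds the log, so that its gate lifts, keep it down until the log has rolled into that dispenser's catch tray, then let the lever come back up so that the gate is closed again. Do not touch the cheeses or the gates with the robot, do not lift anything, and leave the ball behind its gate and the jar, cheese block and cup where they stand.

Things in the scene. Friction and masses are not known exactly. Their poses are not given: they have to be found in the camera images.
- log_unit: Fixed steel dispenser that holds the log. Origin on the bench; x along the lever from pad to gate, y the way the cheese rolls, z up. It spans x -130 to 195, y -145 to 145 mm. Lever pivot at (0, -35, 135) mm between cheeks 36 mm wide and 155 mm tall. Chute 90 mm wide, centred at x = 135 mm, falling to +y at 10 degrees, 75 mm high at the gate. The dispensers change places and turn from run to run.
- log_pad (a point): The black rubber pad to press, on the end of the log dispenser's lever away from the gate: 40 (x) x 36 x 10 mm (part log_lever_c2). Origin at the centre of its flat top face, at rest 147 mm above the bench and 110 mm from the pivot; axes as the dispenser's at rest; it turns with the lever. Nothing stands above the pad, and only the bench below.
- log_lever (a joint): Angle of the log dispenser's lever: 0 = pad up, gate closed; grows as the pad goes down; stop at 0.40 rad, where the pad centre is about 43 mm lower. A spring brings it back when it is let go; the pad takes about 2 to 5 N. The log can pass from about 0.30 rad, so press well towards the stop.
- log_gate (a point): The aluminium gate plate (44 wide, 47 high, 6 mm thick) (part log_lever_c3) hanging from the far end of the log dispenser's lever across the chute; origin at the middle of its top edge, in the lever. Not to be touched.
- log_center (a point): Centre of the log cheese: a pale yellow cylinder, 44 mm diameter, 80 mm long, lying across the chute behind the gate. About 0.13 kg. When the gate is up it rolls into the tray by itself within about 1 s.
- log_tray (a point): Centre of the inner floor of the log dispenser's white catch tray, 110 (x) x 110 (y) mm inside, 27 mm above the bench; the floor falls slightly towards +y. Its axes are those of the dispenser. The log comes to rest against its far wall, centre about 19 mm above and 32 mm to the +y side of this point.
- ball_unit: The other fixed dispenser, of the same size, shape and axes, which holds the ball (its lane is narrower). Not to be operated.
- ball_gate (a point): The gate plate of the ball's dispenser, (part ball_lever_c3), same size and origin as the log's. Not to be touched.
- ball_lever (a joint): Angle of the lever of the ball's dispenser, same meaning as log_lever; must stay at 0.
- ball_center (a point): Centre of the ball cheese, 44 mm diameter, pale yellow, held behind the other gate; must stay there.
- jar_center (a point): Centre of a loose closed white jar, 56 mm diameter, 85 mm tall, standing on the bench between the two pads and nearer the robot; leave it.
- block_center (a point): Centre of a loose brown-rinded block of cheese, 100 x 55 x 50 mm, on the bench to the left; leave it.
- cup_center (a point): Centre of a loose open steel cup, 72 mm diameter, 60 mm tall, on the bench to the right; leave it.
- log: The log cheese itself, as point log_center; origin at the middle of its underside at the start, x along its length.
- ball: The ball cheese itself, as point ball_center; origin at its underside at the start.
Mind the look-alikes: they are no part of the job. What is shaped like the log but green or turquoise is not meant.

How it is judged:
On the way, in this order (a step that is already met when the one before it is completed fails the run):
1. the pad of the log's lever is pressed down by the fingers and its gate starts to lift (value of joint log_lever above 0.12 rad and contact force between the fingers and log_lever_c2 above 0.5 N), for 0.02 s.
2. the log has rolled into the catch tray of its dispenser (x of log_center in the frame of log_tray between -0.05 and 0.05 m and y of log_center in the frame of log_tray between -0.045 and 0.05 m and z of log_center in the frame of log_tray between 0.005 and 0.035 m), for 0.1 s.
At the end, for the whole second after the job is handed in: The log lies still in its dispenser's catch tray (centre within 50 mm of the middle in x, -45 to 50 mm in y, 5 to 35 mm above the floor), its lever is back up (under 0.05 rad), the ball is behind its closed gate, and ball, jar, block and cup moved under 20 mm (all of step 2 and linear speed of log below 0.05 m/s and value of joint each of log_lever, ball_lever below 0.05 rad and distance of each of ball_center, jar_center, block_center, cup_center from where it was at the start of the episode below 0.02 m); the robot touches nothing.
It fails at once if the robot touches a cheese (contact force between any of the fingers, the arm and log above 0.3 N or contact force between any of the fingers, the arm and ball above 0.3 N).
It fails at once if the robot touches a gate (contact force between any of the fingers, the arm and log_lever_c3 above 0.5 N or contact force between any of the fingers, the arm and ball_lever_c3 above 0.5 N).
It fails at once if the other lever is pressed (value of joint ball_lever above 0.08 rad).
It fails at once if a cheese is lifted (height (world z) of any of log_center, ball_center above 0.15 m).
It fails at once if a bystander is pushed away or lifted (distance of any of ball_center, jar_center, block_center, cup_center from where it was at the start of the episode above 0.02 m).
It also fails if it takes over 40 s, if anything falls off the work surface, if the arm or the gripper's body presses on something with over 40 N, if the wrist force passes 120 N, or if a joint passes its speed limit or range.

### The arm

A 7-joint arm with a two-finger parallel gripper is mounted at the origin on the work surface. World frame = base frame: x ahead of the robot, y to its left, z up, the work surface at z = 0. Lengths are in m, angles in rad, forces in N, time in s.
With the tool pointing down it reaches from about 0.4 to 0.875 m from the base axis. Payload 19.3 kg.
Tool frame: the origin (TCP) lies midway between the tips of the shut fingers; the grasp point (between the pads) lies robot.tcp_to_grasp behind it (robot.tcp_to_grasp is the distance from the TCP to the grasp point, in m); z points along the fingers, y is the direction in which the jaws open and shut (so a half turn about z gives the same grasp; the last joint's range is limited). The gripper opens to 85 mm and grips with 20 to 120 N. Pads are 22 mm wide; open, the fingers measure 114 mm over their backs; the gripper's body (76 mm by 85 mm) begins 54 mm behind the grasp point. The pads swing forward as they close: fully open they stand 13 mm farther back than shut.
Start: joints at [1.094, 0.521, -0.036, 1.599, 0.021, 1.021, -0.113], TCP at [0.247, -0.574, 0.231] pointing down, gripper open.
Joint ranges: [-2.91, 2.91], [-0.3, 2.13], [-1.5, 1.42], [0.17, 2.43], [-1.26, 4.41], [0.16, 1.93], [-2.52, 2.52]. Speed limits (rad/s): [1.89, 1.89, 2.39, 2.39, 3.01, 3.01, 3.01].

### API

Orientations are given as a rotation vector (axis times angle).
In Python, from station import readout, optics, order, robot gives the robot as it stands.
- The arm moves only by the shell command python3 -m crank 'ROWS' [OPENING]. ROWS is text: rows parted by semicolons, each of 6 numbers parted by spaces: the shift along the tool's x, y, z in units of 40 mm (1.0 is 40 mm), then the turn, a rotation vector about the tool's x, y, z in units of 6 degrees (1.0 is 6 degrees). A call has 1 to 20 rows; each row is the pose to reach, as a shift and turn from the pose commanded when the call began, along the tool's axes at that moment; what a row does not reach only later rows make up. A row lasts 1/12 s, in which the tool goes at most 41.7 mm and 7.16 degrees, less where a joint would pass 70% of its speed; a pose out of reach is approached as far as the arm can. A call with a gripper value outside its range is refused whole. OPENING is the finger opening in mm, from 0 to 85.4, set as the call begins (- or left out, the last holds). The fingers move at their own pace and stop on an object; the grip force is fixed at half the most. Time passes only in rows, so rows that repeat a pose let the fingers close. It gives the time, the measured TCP pose, the force and the opening at its end, in the units of the state.
- readout.state(): the state, without advancing time (a new reading comes with each control period).
- optics.snapshot(name): name is "scene" or "top" or "wrist"; returns the picture (384x512x3 uint8, red, green, blue); there is no depth.
- optics.calibration(name): a dict with "fx", "fy", "cx", "cy" (pixels), "rvec" (rotation vector, rad) and "tvec" (3), from world to camera coordinates, as OpenCV has them; the wrist camera has in their place "mount" (4x4, takes a point from camera to tool coordinates, whose origin is the TCP and whose axes are the flange's). Camera axes: x right, y down, z forward; pixel columns grow to the right and rows downward; lengths in m; the calibration is good to about 2 mm. A picture is of the moment at which its call begins: read the wrist's pose just before it. calibration takes no time and is no camera call.
- order.finish_job(): hands the job in, once; it reports no verdict.
The state is a dict: "time_s": time; "joint_pos": joint angles; "dq": joint speeds; "tau": joint torques, N m; "position": TCP position; "orientation": TCP orientation; "force": force on the tool from outside, world axes, zero at the start; "torque": the same for the moment, N m; "finger_gap": finger opening in m.
Only numpy, scipy, OpenCV 4.12 (cv2) and the standard library are available. Lean on these libraries where they do the work, as an engineer would, in place of code of your own. Each camera call takes 0.05 s, during which the arm holds its last target.

## Working session

There is one attempt and no reset: what is moved stays moved. The work goes in short steps, Python scripts to look and compute and a shell command to move; the robot and the scene stay as the last step left them, time stands still between calls to the robot, and variables do not carry over. Pictures are saved under pics/ and viewed, and the job is handed in when it is done.

```bash
mkdir -p pics; python3 - <<'E'
from station import readout, optics, order, robot
import cv2
s=readout.state();print(s['time_s'],s['position'],s['orientation'],s['finger_gap'],robot.tcp_to_grasp)
for n in ('scene','top'):
    cv2.imwrite(f'pics/{n}0.png',optics.snapshot(n)[:,:,::-1]); print(n,optics.calibration(n))
print(optics.calibration('wrist'))
E
```

```text
0.0 [ 0.24710219 -0.57370232  0.23073804] [-3.07575230e+00 -6.34327411e-01  5.29527563e-04] 0.0854759505711195 0.0187
scene {'fx': 406.9251196792891, 'fy': 406.9251196792891, 'cx': 258.85765863985677, 'cy': 191.26563956444707, 'rvec': array([ 2.31324441,  0.73641476, -0.26829097]), 'tvec': array([-0.50895863, -0.16681316,  1.80230342])}
top {'fx': 361.94870899505855, 'fy': 361.94870899505855, 'cx': 261.79383095004175, 'cy': 190.69550777680303, 'rvec': array([ 2.07775277, -2.1401873 ,  0.1791998 ]), 'tvec': array([0.03827828, 0.60171874, 1.35969882])}
{'fx': 318.5937034223872, 'fy': 318.5937034223872, 'cx': 262.68220227990753, 'cy': 193.0772463550313, 'mount': array([[-3.61420251e-04, -9.49848295e-01, -3.12710868e-01,
         7.92465154e-02],
       [ 9.99999449e-01, -6.51647873e-04,  8.23593280e-04,
        -1.58956590e-03],
       [-9.86066045e-04, -3.12710398e-01,  9.49848006e-01,
        -1.42269940e-01],
       [ 0.00000000e+00,  0.00000000e+00,  0.00000000e+00,
         1.00000000e+00]])}
```

View pics/scene0.png

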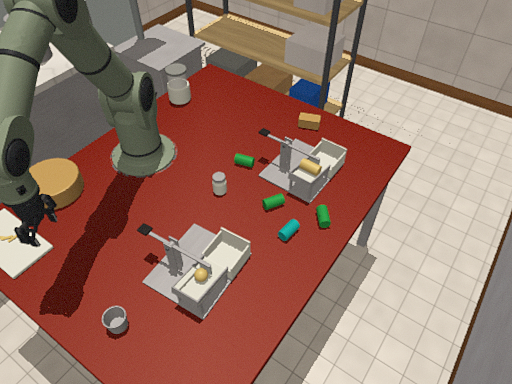

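View pics/top0.png

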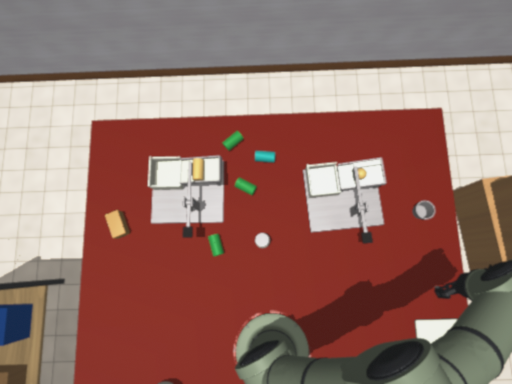

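The log dispenser is the one on the left: its log is at top (198,168) and its pad at top (188,231) and scene (264,132). The ball is in the right-hand one, with its pad at top (366,237). Next I'll measure the log pad in both views.

```bash
cat > h.py <<'E'
import numpy as np, cv2
from scipy.spatial.transform import Rotation as R
from station import readout, optics
def ray(n,uv):
    c=optics.calibration(n); M=cv2.Rodrigues(c['rvec'])[0]
    d=M.T@np.array([(uv[0]-c['cx'])/c['fx'],(uv[1]-c['cy'])/c['fy'],1]); return -M.T@c['tvec'],d
def onplane(n,uv,z):
    o,d=ray(n,uv); return o+d*(z-o[2])/d[2]
def tri(uv1,uv2):
    o1,d1=ray('top',uv1);o2,d2=ray('scene',uv2)
    A=np.c_[d1,-d2]; t=np.linalg.lstsq(A,o2-o1,rcond=None)[0]
    p,q=o1+t[0]*d1,o2+t[1]*d2; return (p+q)/2,np.linalg.norm(p-q)
def blob(img,guess,r=14,thr=50):
    x,y=guess; m=(img.max(2)<thr).astype(np.uint8)
    n,l,s,c=cv2.connectedComponentsWithStats(m,connectivity=4)
    k=[i for i in range(1,n) if np.hypot(*(c[i]-guess))<r and s[i,4]>15]
    return [(c[i].round(2),s[i]) for i in k]
E
python3 - <<'E'
from h import *
T=cv2.imread('pics/top0.png');S=cv2.imread('pics/scene0.png')
for t in (40,60):
  bt=blob(T,(188,231),thr=t);bs=blob(S,(264,132),thr=t);print(bt,bs)
  if bt and bs: print(tri(bt[0][0],bs[0][0]))
  if bt: print(onplane('top',bt[0][0],.147))
# base plate left unit: gray on red
hsv=cv2.cvtColor(T,cv2.COLOR_BGR2HSV);m=((hsv[...,1]<60)&(hsv[...,2]>90)).astype(np.uint8)
n,l,s,c=cv2.connectedComponentsWithStats(m)
for i in range(1,n):
  if s[i,4]>500: print(s[i],c[i])
cv2.imwrite('pics/c1.png',np.hstack([cv2.resize(T[140:250,135:255],None,fx=3.3,fy=3.3,interpolation=2),cv2.resize(S[115:215,235:355],None,fx=3.3,fy=3.63,interpolation=2)]))
E
```

```text
[] []
[(array([187.5, 231.5]), array([184, 228,   8,   8,  64], dtype=int32))] [(array([264.06, 131.79]), array([259, 128,  11,   8,  52], dtype=int32))]
(array([0.44341861, 0.29076907, 0.14432791]), np.float64(0.0018949407671482222))
[0.44386394 0.29084824 0.147     ]
[    0     0   512    76 33635] [242.64994797  32.59559982]
[    0    63   512   321 43321] [198.75019044 150.45195171]
[ 148  156   76   72 4520] [185.60243363 190.30929204]
[ 303  158   83   75 4965] [343.84451158 194.75085599]
[ 443  277   69  107 4008] [487.63248503 341.97904192]
[ 236  314   73   48 1178] [268.84804754 332.6417657 ]
[415 319  43  25 734] [432.98910082 328.53678474]
[236 344  50  40 798] [259.68546366 367.12280702]
[ 385  348   79   36 1255] [430.06693227 372.56015936]
```

View pics/c1.png

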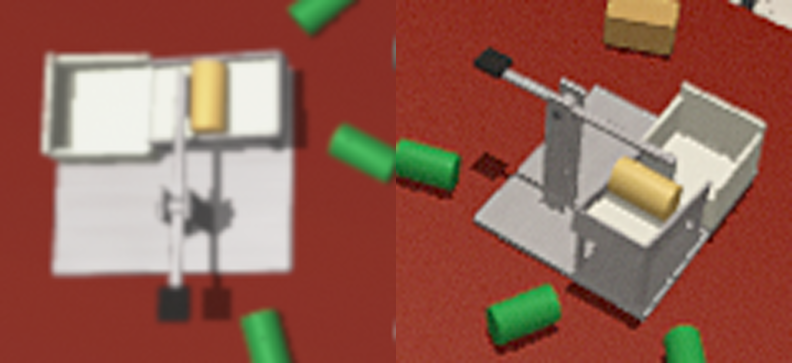

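```bash
python3 - <<'E'
from h import *
s=readout.state();p=s['position'];M=R.from_rotvec(s['orientation']).as_matrix();print(M.round(3))
for w in [(.40,-.45,.30),(.52,-.2,.30),(.55,.05,.30),(.4436,.2908,.25)]:
    print(w,(M.T@(np.array(w)-p)/.04).round(2))
print('ball pad',onplane('top',(366,237),.147))
E
```

```text
[[ 0.918  0.396 -0.   ]
 [ 0.396 -0.918  0.001]
 [-0.    -0.001 -1.   ]]
(0.4, -0.45, 0.3) [ 4.73 -1.33 -1.73]
(0.52, -0.2, 0.3) [ 9.96 -5.88 -1.73]
(0.55, 0.05, 0.3) [ 13.12 -11.33  -1.72]
(0.4436, 0.2908, 0.25) [ 13.06 -17.91  -0.46]
ball pad [ 0.40574829 -0.34715447  0.147     ]
```

```bash
python3 -m crank '0.8 -0.2 -0.6 0 0 0; 1.6 -0.4 -1.2 0 0 0; 2.4 -0.7 -1.7 0 0 0; 3.3 -0.9 -1.7 0 0 0; 4.2 -1.2 -1.7 0 0 0; 5 -1.6 -1.7 0 0 0; 5.7 -2.2 -1.7 0 0 0; 6.4 -2.8 -1.7 0 0 0; 7.1 -3.4 -1.7 0 0 0; 7.8 -4 -1.7 0 0 0; 8.5 -4.6 -1.7 0 0 0; 9.2 -5.2 -1.7 0 0 0; 9.9 -5.9 -1.7 0 0 0; 10.4 -6.7 -1.7 0 0 0; 10.9 -7.6 -1.7 0 0 0; 11.4 -8.4 -1.7 0 0 0; 11.9 -9.2 -1.7 0 0 0; 12.3 -10 -1.7 0 0 0; 12.7 -10.7 -1.7 0 0 0; 13.1 -11.3 -1.7 0 0 0' 0
```

```text
time_s: 1.77
position: [0.5492, 0.0508, 0.2993]
orientation: [-3.076, -0.636, 0.0]
force: [0.1, 0.3, -0.3]
finger_gap: -0.0
```

```bash
python3 -m crank '0 -0.8 0 0 0 0; 0 -1.6 0.2 0 0 0; 0 -2.4 0.4 0 0 0; 0 -3.2 0.6 0 0 0; 0 -4 0.8 0 0 0; -0.05 -4.8 1 0 0 0; -0.05 -5.6 1.1 0 0 0; -0.05 -6.2 1.2 0 0 0; -0.05 -6.6 1.2 0 0 0; -0.05 -6.6 1.2 0 0 0; -0.05 -6.6 1.2 0 0 0'
python3 - <<'E'
from h import *
s=readout.state();p=s['position'];M=R.from_rotvec(s['orientation']).as_matrix()
print(p,s['joint_pos'],(M.T@(np.array([.4436,.2908,.15])-p)/.04).round(3))
w=optics.snapshot('wrist')[:,:,::-1];a=optics.snapshot('scene')[:,:,::-1]
cv2.imwrite('pics/w1.png',w);cv2.imwrite('pics/s1.png',cv2.resize(a[60:220,180:360],None,fx=3,fy=3))
E
```

```text
time_s: 2.68
position: [0.443, 0.2905, 0.251]
orientation: [3.076, 0.637, -0.001]
force: [0.0, 0.0, -0.4]
finger_gap: 0.0004
[0.44298596 0.29049334 0.25102111] [-0.39553211  0.36879798 -0.38595177  1.81272311  0.16264614  0.99176958
 -2.00993798] [ 1.900e-02 -1.000e-03  2.526e+00]
```

View pics/w1.png

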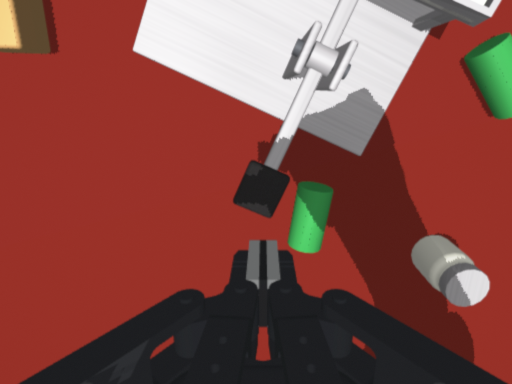

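View pics/s1.png

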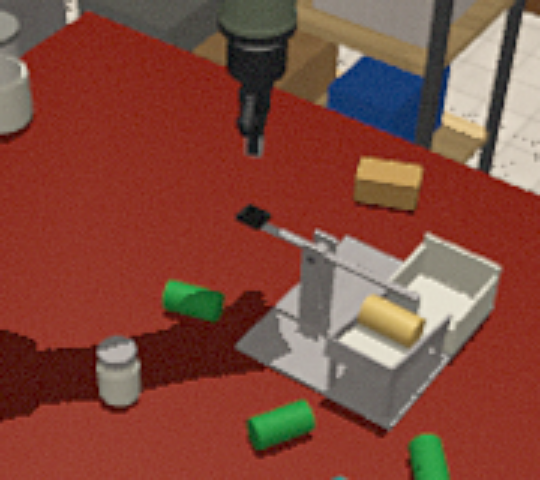

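The wrist view shows the pad at (262,188), just ahead of the fingertips, and no look-alike above it. I'll cross-check the pad position from this view.

```bash
python3 - <<'E'
from h import *
s=readout.state();p=s['position'];M=R.from_rotvec(s['orientation']).as_matrix()
c=optics.calibration('wrist');m=c['mount']
w=cv2.imread('pics/w1.png')
for uv in [(262,188)]:
    d=M@m[:3,:3]@np.array([(uv[0]-c['cx'])/c['fx'],(uv[1]-c['cy'])/c['fy'],1]);o=p+M@m[:3,3]
    q=o+d*(.147-o[2])/d[2];print(q,(M.T@(q-p)/.04).round(2))
E
```

```text
[0.44527306 0.29191696 0.147     ] [ 0.06 -0.05  2.6 ]
```

```bash
python3 -m crank '0.04 0 0.8 0 0 0; 0.04 0 1.6 0 0 0; 0.04 0 2.3 0 0 0; 0.04 0 2.6 0 0 0; 0.04 0 2.8 0 0 0; 0.04 0 3 0 0 0; 0.04 0 3.2 0 0 0; 0.04 0 3.4 0 0 0; 0.04 0 3.55 0 0 0; 0.04 0 3.6 0 0 0; 0.04 0 3.6 0 0 0; 0.04 0 3.6 0 0 0'
python3 - <<'E'
from h import *
a=optics.snapshot('scene')[:,:,::-1]
cv2.imwrite('pics/s2.png',cv2.resize(a[60:220,180:360],None,fx=3,fy=3))
s=readout.state();print(s['position'],s['force'])
E
```

```text
time_s: 3.78
position: [0.4451, 0.291, 0.1076]
orientation: [-3.077, -0.635, -0.001]
force: [0.9, -0.6, 4.0]
finger_gap: 0.0003
[0.44500186 0.29092571 0.10766855] [-0.54678286 -0.16874796  4.72443789]
```

View pics/s2.png

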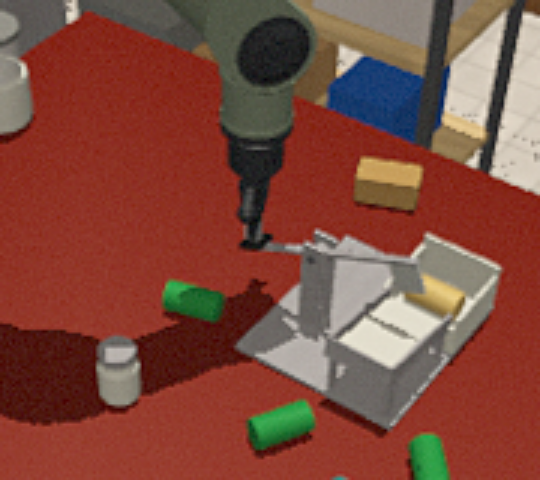

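The fingers are on the pad with about 4 N, the gate is up, and the log is past it, entering the tray at (440,295). I'll hold for about 1 s and look again.

```bash
python3 -m crank '0 0 0 0 0 0; 0 0 0 0 0 0; 0 0 0 0 0 0; 0 0 0 0 0 0; 0 0 0 0 0 0; 0 0 0 0 0 0; 0 0 0 0 0 0; 0 0 0 0 0 0; 0 0 0 0 0 0; 0 0 0 0 0 0; 0 0 0 0 0 0; 0 0 0 0 0 0; 0 0 0 0 0 0; 0 0 0 0 0 0'
python3 - <<'E'
from h import *
a=optics.snapshot('scene')[:,:,::-1];b=optics.snapshot('top')[:,:,::-1]
cv2.imwrite('pics/s3.png',np.hstack([cv2.resize(a[80:220,230:360],None,fx=3,fy=3),cv2.resize(b[120:260,130:260],None,fx=3,fy=3)]))
E
```

```text
time_s: 5.0
position: [0.445, 0.2909, 0.1076]
orientation: [-3.077, -0.634, -0.001]
force: [0.8, -1.0, 5.2]
finger_gap: 0.0001
```

View pics/s3.png

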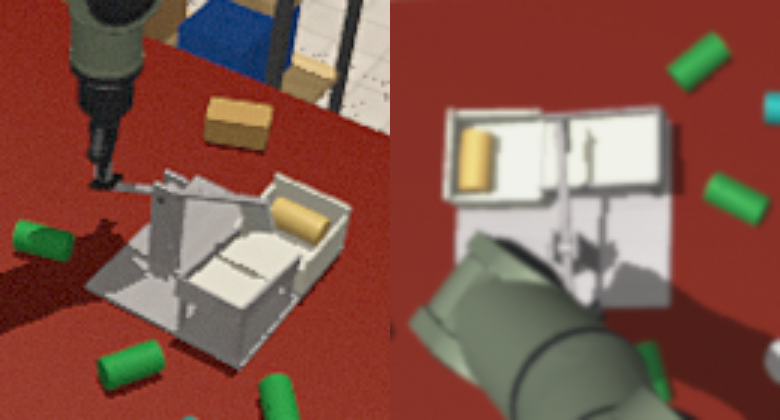

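The log lies against the tray's far wall: scene crop (300,220), top crop (477,160). I'll release the lever slowly now.

```bash
python3 -m crank '0 0 -0.15 0 0 0; 0 0 -0.3 0 0 0; 0 0 -0.45 0 0 0; 0 0 -0.6 0 0 0; 0 0 -0.75 0 0 0; 0 0 -0.9 0 0 0; 0 0 -1.05 0 0 0; 0 0 -1.2 0 0 0; 0 0 -1.5 0 0 0; 0 0 -2 0 0 0; 0 0 -2.6 0 0 0; 0 0 -3.2 0 0 0; 0 0 -3.8 0 0 0; 0 0 -3.8 0 0 0; 0 0 -3.8 0 0 0; 0 0 -3.8 0 0 0; 0 0 -3.8 0 0 0; 0 0 -3.8 0 0 0'
python3 - <<'E'
from h import *
s=readout.state();print(s['position'],s['force'])
a=optics.snapshot('scene')[:,:,::-1];b=optics.snapshot('top')[:,:,::-1]
cv2.imwrite('pics/s4.png',a)
S=cv2.imread('pics/scene0.png');bs=blob(a,(264,132),thr=60);print(bs)
# log
hsv=cv2.cvtColor(b,cv2.COLOR_BGR2HSV);m=((hsv[...,0]>12)&(hsv[...,0]<32)&(hsv[...,1]>90)&(hsv[...,2]>120)).astype(np.uint8)
n,l,st,c=cv2.connectedComponentsWithStats(m)
for i in range(1,n):
  if st[i,4]>40: print(st[i],c[i],onplane('top',c[i],.05))
T=cv2.imread('pics/top0.png')
print('diff scene obj', [cv2.absdiff(a,S)[y-14:y+14,x-14:x+14].mean().round(1) for x,y in [(219,184),(309,121),(115,320),(202,274)]])
cv2.imwrite('pics/t4.png',cv2.resize(b[120:260,130:260],None,fx=4,fy=4))
E
```

```text
time_s: 6.6
position: [0.4446, 0.2905, 0.2585]
orientation: [3.076, 0.634, -0.002]
force: [0.2, 0.4, -0.6]
finger_gap: -0.0001
[0.44460795 0.29047678 0.25846325] [ 0.17454407  0.35491718 -0.55622356]
[(array([264.06, 131.79]), array([259, 128,  11,   8,  52], dtype=int32))]
[153 163  11  21 220] [157.90909091 173.31363636] [0.68875228 0.43544294 0.05      ]
[358 168   8  11  61] [361.44262295 172.98360656] [ 0.6628959  -0.37501355  0.05      ]
[482 176  30 123 829] [497.07840772 226.60193004] [ 0.43638946 -0.8702239   0.05      ]
[105 210  17  28 232] [112.65517241 224.02586207] [0.49015919 0.608241   0.05      ]
[   0  286   46   98 2153] [ 25.35903391 331.28889921] [0.09907358 0.91598083 0.05      ]
[433 359  18  25  77] [443.11688312 368.16883117] [-0.05904314 -0.60645745  0.05      ]
[ 347  360   60   24 1052] [375.6473384  373.64163498] [-0.07240056 -0.36684321  0.05      ]
diff scene obj [np.float64(22.6), np.float64(4.4), np.float64(3.5), np.float64(3.2)]
```

View pics/s4.png

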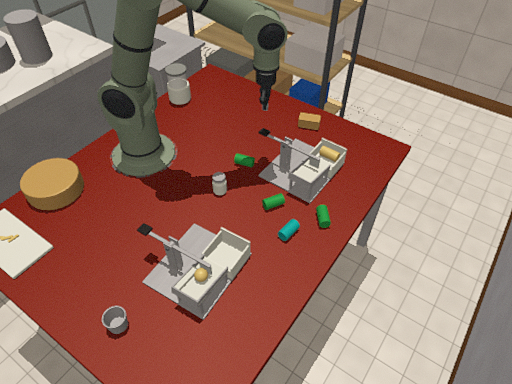

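View pics/t4.png

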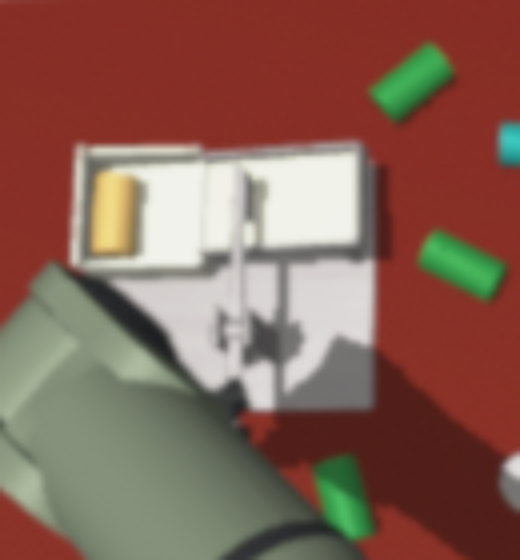

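The log is in the tray at scene (329,154). The pad blob is back at exactly its starting pixel (264.06,131.79). The ball, jar, block and cup are where they were. The jar patch differs from the first picture because the arm's shadow now falls across it, but its outline is still at (219,184).

```bash
python3 -c "
from station import order
print(order.finish_job())"
```

```text
the job is handed in; nothing more can be done
None
```

The log is in its catch tray, its lever is back up with the gate closed, and the job is handed in. No verdict was reported.

- **What I did:** I located the log dispenser's pad in the top and scene views and checked it with the wrist camera; they agreed within about 2 mm. With the fingers shut, I pressed it down about 39 mm at 4–5 N. I held it until the log had rolled against the tray's far wall, then released slowly and raised the tool to 0.26 m. The clock read 6.6 s after the last move.
- **Last checks:** The pad was back at exactly its starting pixel. Force on the tool was near its zero level (under 1 N). The ball was behind its gate, and the block and cup looked unchanged.
- **Check that disagreed:** The picture patch around the jar differed from the first image (22.6 against 3–4 for the others). The arm's shadow was falling across it, and by eye the jar was at the same pixel as before. I did not measure its position any further.

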